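# Release the cam lock, push the vial carriage home between the optics, lock it again

### The job

Bring the red-capped vial into the beam of the small optical rig by pushing with the fingertips. Push the red-balled lever all the way over to the head side, so that the flat (low point) of the brass cam faces the carriage and frees it; then push the carriage forward by its upright tab until it is fully home against the stop; then push the lever all the way back to where it was, so that the round of the cam locks the carriage there. Never force the carriage while the cam holds it, do not touch or lift the vial, and leave everything else on the table where it stands.

Things in the scene. Friction and masses are not known exactly. Their poses are not given: they have to be found in the camera images.
- rig: Optical rig fixed to the table: black perforated plate 280 x 175 x 10 mm with a rail along its x axis. Origin on the table under the rail, midway along the plate (y -110 to +65 mm). Its x is the carriage's forward direction, y to the left of that, z up. Sliding carriage on the rail, cam lock right of it, optical head at the far end.
- head (a point): Middle of the optical head, on the beam 52 mm above the table: two dark blocks 40 mm long (along the rig's x), 32 to 62 mm left and right of the rail's line, tops 70 mm above the table, with short lens tubes facing each other 36 mm apart. Fixed to the rig.
- cam (a joint): Angle of cam and lever about the upright pivot, rad, growing counter-clockwise seen from above. 0 = locked: lever points back and right (142.5 deg clockwise from the rig's x), round rim in the carriage's scallop; locked up to 0.2. Stop at 1.83 = low point: lever forward and right (37.5 deg clockwise), flat to the carriage; free above 1.55. Stays where left; takes 0.1 N m. Turns only with the carriage at 0 or home.
- cam_pivot (a point): On the cam's upright axis, 40 mm above the table, right of the carriage. The cam is a brass disc of 24 mm radius, 12 to 25 mm above the table, with a flat cut on one side; above it a black hub of 13 mm radius, top 45 mm above the table. Two thin stop pins, 22 mm high, stand 29 mm from the axis.
- lever_ball (a point): Centre of the red ball (19 mm across) at the lever's end, 85 mm from the pivot axis, 44 mm above the table. The lever is a straight steel rod 10 mm thick, its centre 36 mm above the table at 30 mm from the pivot and 44 mm at the ball; under it is free space down to the plate (10 mm). Fingertips reaching down can push either side of the rod.
- carriage (a joint): Travel of the aluminium carriage (50 mm wide, top 27 mm above the table) along the rig's x, m. 0 = right back, its start; 0.060 = fully home against the stop. Locked by the cam it gives about 1 mm; freed it takes about 2 N and stays where it is left.
- push_tab (a point): Centre of the rear face (black ribbed rubber, looking to the rig's -x) of the upright tab at the carriage's rear end, 36 mm above the table. The tab is 44 mm wide along the rig's y, 11 mm thick, its top 56 mm above the table. Behind it the plate is 10 mm high, with one screw head 15 mm high.
- nest (a point): Centre of the floor of the round pocket (23.6 mm across, 10 mm deep) in the dark block on the front of the carriage, 29 mm above the table; it moves with the carriage.
- vial_mid (a point): Middle (half-way up) of the red-capped glass vial, 22 mm across, 51 mm tall, that stands loose in the carriage's pocket, top 80 mm above the table. Not to be touched; it rides with the carriage.
- vial_1: Bystander: small vial with a grey cap, 22 mm across, 51 mm tall, standing on the table; origin at its underside.
- vial_3: Bystander: small vial with a black cap, 22 mm across, 51 mm tall, standing on the table; origin at its underside.
- tube_50: Bystander: tube with a blue screw cap, 34 mm across, 110 mm tall, standing on the table; origin at its underside.
- tube_rack: Bystander: blue rack of small tubes, 62 x 200 x 47 mm, lying to the right of the rig; origin at the centre of its underside.
- vial_2: The same red-capped vial; origin at the centre of its underside.
Not all that is in view belongs to the job. What is shaped like the vial_2 but orange or turquoise is not meant.

How it is judged:
On the way, in this order (a step that is already met when the one before it is completed fails the run):
1. the cam is turned to its low point while the carriage is still right back (value of joint cam above 1.55 rad and value of joint carriage below 0.006 m), for 0.1 s.
2. the carriage is pushed fully home with the cam still at its low point (value of joint carriage above 0.0575 m and value of joint cam above 1.5 rad), for 0.1 s.
3. the cam is turned back and locks the carriage at home (value of joint carriage above 0.0575 m and value of joint cam below 0.2 rad), for 0.1 s.
At the end, for the whole second after the job is handed in: Carriage home within 2.5 mm of its stop, cam back within 0.2 rad of its locked end, both at rest, the red-capped vial upright (within 0.2 rad) and seated in its pocket (all of step 3 and horizontal distance between vial_mid and nest below 0.006 m and z of vial_mid in the frame of nest below 0.031 m and angle between vial_mid's own z axis and vertical below 0.2 rad and velocity of joint carriage below 0.01 m/s and velocity of joint cam between -0.1 and 0.1 rad/s); the robot touches nothing.
It fails at once if the red-capped vial is touched by the robot (contact force between any of the fingers, the arm and vial_2 above 0.3 N).
It fails at once if the red-capped vial is lifted out of its pocket or tipped (z of vial_mid in the frame of nest above 0.033 m or angle between vial_mid's own z axis and vertical above 0.3 rad).
It fails at once if the carriage is forced along with the cam away from its low point (value of joint carriage between 0.005 and 0.055 m and value of joint cam below 1.35 rad).
It fails at once if a bystander is lifted, moved by more than 15 mm or knocked over (distance of any of vial_1, vial_3, tube_50, tube_rack from where it was at the start of the episode above 0.015 m or angle between any of vial_1, vial_3, tube_50, tube_rack's own z axis and vertical above 0.3 rad).
It also fails if it takes over 58 s, if anything falls off the work surface, if the arm or the gripper's body presses on something with over 40 N, if the wrist force passes 120 N, or if a joint passes its speed limit or range.

### The arm

A 6-joint arm with a two-finger parallel gripper is mounted at the origin on a cart in front of the work surface, level with it; the furniture and walls round the work are solid. World frame = base frame: x ahead of the robot, y to its left, z up, the work surface at z = 0. Lengths are in m, angles in rad, forces in N, time in s.
With the tool pointing down it reaches from about 0.225 to 0.875 m from the base axis. Payload 3.4 kg.
Tool frame: the origin (TCP) lies midway between the tips of the shut fingers; the grasp point (between the pads) lies 19 mm behind it; y points along the fingers, z is the direction in which the jaws open and shut, and the axes are right-handed (so a half turn about y gives the same grasp; the last joint's range is limited). The gripper opens to 85 mm and grips with 20 to 120 N. Pads are 22 mm wide; open, the fingers measure 114 mm over their backs; the gripper's body (76 mm by 85 mm) begins 54 mm behind the grasp point. The pads swing forward as they close: fully open they stand 13 mm farther back than shut.
Start: joints at [1.218, 0.276, 1.505, -0, 1.361, -0.121], TCP at [0.132, 0.56, 0.231] pointing down, gripper open.
Joint ranges: [-2.89, 2.89], [-0.75, 2.08], [0.22, 2.7], [-1.18, 4.32], [0.11, 2.71], [-2.7, 2.7]. Speed limits (rad/s): [2.57, 2.57, 3.14, 3.14, 3.14, 3.14].

### API

Orientations are given as [roll, pitch, yaw] about the fixed x, y, z axes, in that order (R = Rz(yaw) Ry(pitch) Rx(roll)).
In Python, from rig import r gives the robot as it stands.
- The arm moves only by the shell command python3 -m creep 'ROWS' [OPENING] [FORCE]. ROWS is JSON, a list that holds one entry, the list of rows, each a list of 4 numbers: the shift along the tool's x, y, z in cm, then the turn about the tool's y in degrees. In form: [[[tx, ty, tz, yaw], ...]]. A call has 1 to 20 rows; each row shifts and turns the pose as measured when the row begins, along the tool's axes as they then stand; what a row does not reach is not made up. A row lasts 1/8 s, in which the tool goes at most 62.5 mm and 10.7 degrees, less where a joint would pass 70% of its speed; a pose out of reach is approached as far as the arm can. A call with a gripper value outside its range is refused whole. OPENING is the opening, from 0 (shut) to 1 (fully open), set as the call begins (- or left out, the last holds). The fingers move at their own pace and stop on an object; FORCE is the grip in N (left out, the last holds). Time passes only in rows, so rows that do not move let the fingers close. It gives the time, the measured TCP pose, the force and the opening at its end, in the units of the state.
- r.read_state(): the state, without advancing time (a new reading comes with each control period).
- r.snapshot(name): name is "scene" or "top" or "wrist"; returns a dict with "frame" (400x640x3 uint8, blue, green, red), "camera_matrix" (3x3 intrinsics, pixels), "k1" (the pictures are not rectified: a ray, as slopes to the right and down, at radius r is drawn at 1 + k1 r^2 times it, then the intrinsics apply), "R" (3x3) and "t" (3): a world point X has camera coordinates R X + t. Camera axes: x right, y down, z forward; pixel columns grow to the right and rows downward; lengths in m; the calibration is good to about 2 mm. A picture is of the moment at which its call begins. There is no depth.
- r.finish_job(): hands the job in, once; it reports no verdict.
The state is a dict: "clock": time; "joints": joint angles; "joint_vel": joint speeds; "joint_torque": joint torques, N m; "position": TCP position; "orientation": TCP orientation; "wrist_force": force on the tool from outside, world axes, zero at the start; "torque": the same for the moment, N m; "finger_gap": finger opening in m.
Only numpy, scipy, OpenCV 4.12 (cv2) and the standard library are available. Lean on these libraries where they do the work, as an engineer would, in place of code of your own. Each camera call takes 0.05 s, during which the arm holds its last target. There are 200 camera calls.

## Working session

There is one attempt and no reset: what is moved stays moved. The work goes in short steps, Python scripts to look and compute and a shell command to move; the robot and the scene stay as the last step left them, time stands still between calls to the robot, and variables do not carry over. Pictures are saved under pics/ and viewed, about 8 in all and at most 12, crops included, and the job is handed in when it is done.

```bash
mkdir -p pics; ls; cat > h.py <<'E'
import numpy as np, cv2, json
from rig import r
def snap(name,fn):
    s=r.snapshot(name); cv2.imwrite(f'pics/{fn}.png',s['frame'])
    np.savez(f'pics/{fn}.npz',**{k:np.array(s[k]) for k in s}); return s
def load(fn): return dict(np.load(f'pics/{fn}.npz'))
def ray(s,uv):
    k=float(s['k1']); d=cv2.undistortPoints(np.array([[uv]],float),s['camera_matrix'],np.array([k,0,0,0,0.]))[0,0]
    R=np.array(s['R']);t=np.array(s['t']).ravel()
    return -R.T@t, R.T@np.array([d[0],d[1],1.])
def onz(s,uv,z):
    o,d=ray(s,uv); return o+d*(z-o[2])/d[2]
def proj(s,X):
    c=np.array(s['R'])@np.array(X,float)+np.array(s['t']).ravel(); x=c[:2]/c[2]; x=x*(1+float(s['k1'])*(x@x))
    return (np.array(s['camera_matrix'])@np.r_[x,1])[:2]
E
python3 - <<'E'
from h import *
a=snap('scene','s0');b=snap('top','t0')
for s in (a,b): print(ray(s,(320,200)),s['k1'],s['camera_matrix'][0][0])
st=r.read_state();print(st)
E
```

```text
pics
(array([ 0.14310437, -0.76997419,  0.69746276]), array([ 0.45179683,  0.56270139, -0.69242033])) 0.023810277065580497 440.4494905154773
(array([ 0.41539632, -0.25652273,  0.91324282]), array([ 0.16211782,  0.01105874, -0.98674905])) -0.039519353014390524 392.4827570657528
{'clock': 0.1, 'joints': array([ 1.21797393e+00,  2.76531408e-01,  1.50601785e+00,  2.98391177e-05,
        1.36076024e+00, -1.20990625e-01]), 'joint_vel': array([-0.0009549 , -0.00143982, -0.0048898 ,  0.0019231 ,  0.00030652,
       -0.0004458 ]), 'joint_torque': array([ 6.11246742e-04, -4.17709279e+01, -2.46401292e+01, -2.57189968e-04,
        5.93963792e-03,  2.20235179e-06]), 'position': array([0.13192912, 0.5591502 , 0.23052194]), 'orientation': array([-1.57249710e+00,  2.36174695e-04, -2.31838224e-01]), 'wrist_force': array([-0.32314555,  0.02069749,  1.00411079]), 'torque': array([-0.00223118, -0.02234697, -0.03820067]), 'finger_gap': 0.08562862048963961}
```

View pics/t0.png

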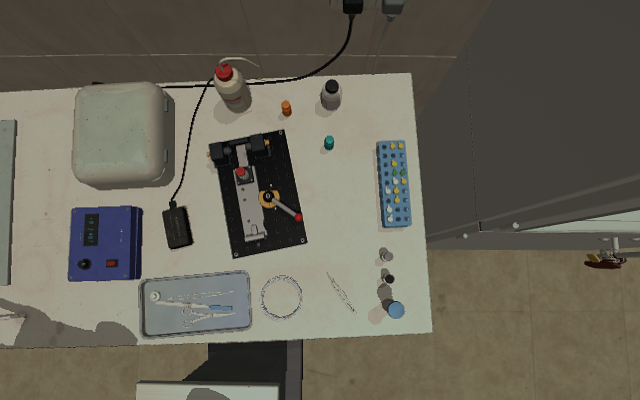

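View pics/s0.png

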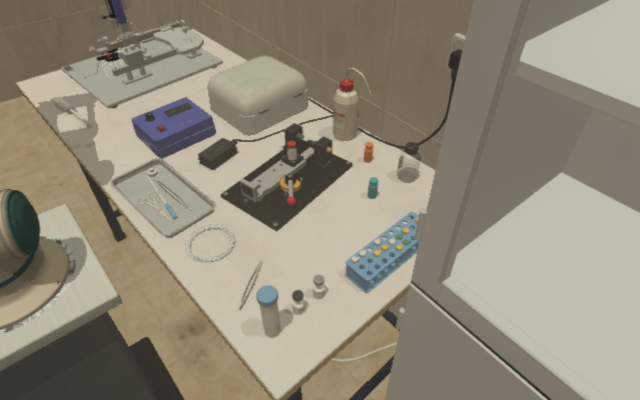

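The top view shows the rig. The red lever ball is at about (298,217), the hub at (268,198), the vial's red cap at (241,172), the head blocks at (218,152) and (260,143), and the tab at about (256,236). The red bottle cap at (223,72) and the orange (286,108) and turquoise (329,143) vials are decoys. The vial meant is the one on the carriage. Next I'll enlarge that area and measure.

```bash
python3 - <<'E'
from h import *
s=load('t0');a=load('s0');f=s['frame']
cv2.imwrite('pics/c1.png',cv2.resize(f[120:265,200:320],None,fx=4.1,fy=4.1,interpolation=cv2.INTER_CUBIC))
def blobs(f,box,lo,hi,lo2=None):
    hsv=cv2.cvtColor(f,cv2.COLOR_BGR2HSV); m=((hsv[...,0]<8)|(hsv[...,0]>172))&(hsv[...,1]>150)&(hsv[...,2]>80)
    n,l,st,c=cv2.connectedComponentsWithStats(m.astype(np.uint8)); return [(c[i].round(1),st[i]) for i in range(1,n) if st[i][4]>8]
for n,q in(('top',s),('scene',a)):
    for c,st in blobs(q['frame'],0,0,0): print(n,c,st,onz(q,c,.044).round(4),onz(q,c,.08).round(4))
# plate corners: dark mask
g=cv2.cvtColor(f,cv2.COLOR_BGR2GRAY)[120:265,200:315]
m=cv2.morphologyEx((g<75).astype(np.uint8),cv2.MORPH_CLOSE,np.ones((25,25)))
m=cv2.morphologyEx(m,cv2.MORPH_OPEN,np.ones((9,9)))
c=max(cv2.findContours(m,0,2)[0],key=cv2.contourArea); bx=cv2.boxPoints(cv2.minAreaRect(c))+[200,120]
P=[onz(s,p,.01) for p in bx]
print(bx,np.round(P,4),[np.linalg.norm(P[i]-P[i-1]).round(4) for i in range(4)])
E
```

```text
top [223.3  63.8] [222  63   4   3  10] [ 0.8868 -0.0104  0.044 ] [ 0.8672 -0.0206  0.08  ]
top [223.   71.3] [215  65  17  13 153] [ 0.8673 -0.0109  0.044 ] [ 0.8486 -0.0211  0.08  ]
top [240. 171.] [236 167   9   9  60] [ 0.6231 -0.0638  0.044 ] [ 0.6145 -0.0717  0.08  ]
top [298.  216.8] [295 213   7   8  48] [ 0.5197 -0.1982  0.044 ] [ 0.5154 -0.2006  0.08  ]
top [110.3 263. ] [107 261   8   5  36] [0.4115 0.216  0.044 ] [0.4117 0.1964 0.08  ]
scene [346.1  84.5] [340  80  13  10  98] [0.9398 0.0947 0.044 ] [0.8959 0.047  0.08  ]
scene [291.1 143. ] [288 141   7   5  26] [ 0.6429 -0.0349  0.044 ] [ 0.6153 -0.0754  0.08  ]
scene [290.6 199.8] [287 197   8   7  45] [ 0.5212 -0.1984  0.044 ] [ 0.5004 -0.2299  0.08  ]
[[194.49492455 142.73352051]
 [282.6031723  115.48355484]
 [322.72731781 245.21835327]
 [234.61907196 272.46832275]] [[ 0.6998  0.057   0.01  ]
 [ 0.7703 -0.1531  0.01  ]
 [ 0.4589 -0.254   0.01  ]
 [ 0.3948 -0.0546  0.01  ]] [np.float64(0.3248), np.float64(0.2216), np.float64(0.3274), np.float64(0.2094)]
```

View pics/c1.png

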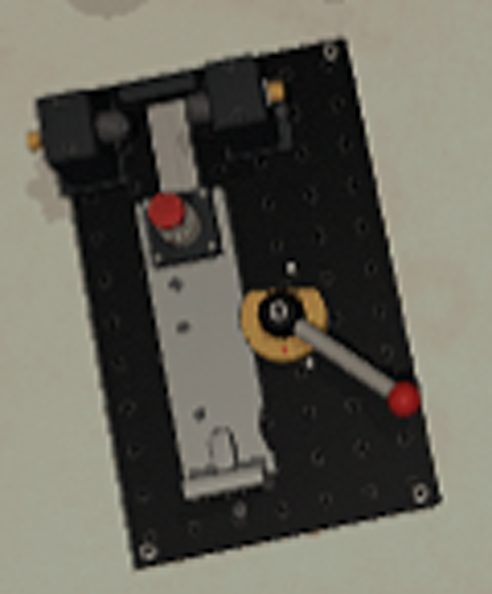

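```bash
python3 - <<'E'
from h import *
s=load('t0')
o=np.array([200,120.]); q=lambda x,y:o+(np.array([x,y])+.5)/4.1-.5
BL,BR,TR=[onz(s,q(*p),.01) for p in((135,568),(440,502),(345,40))]
print(BL,BR,TR,np.linalg.norm(BL-BR),np.linalg.norm(TR-BR))
ex=(TR-BR)/np.linalg.norm(TR-BR); ey=(BL-BR)/np.linalg.norm(BL-BR)
yaw1=np.arctan2(ex[1],ex[0]);yaw2=np.arctan2(-ey[0],ey[1]);print('yaw',yaw1,yaw2)
hub=onz(s,q(280,312),.045); ball=np.array([.5202,-.1983,.044]); d=ball-hub
print('hub',hub,'len',np.linalg.norm(d[:2]),'yaw from lever',np.arctan2(d[1],d[0])+np.deg2rad(142.5))
yaw=(yaw1*1.6+yaw2)/2.6
c,n=np.cos(yaw),np.sin(yaw);X=np.array([c,n,0]);Y=np.array([-n,c,0])
O=(BR+140e-3*X+110e-3*Y + BL+140e-3*X-65e-3*Y + TR-.14*X+.11*Y)/3; O[2]=0
print('rig',O,yaw)
f=lambda w:((w-O)@X,(w-O)@Y)
vial=np.array([.615,-.0735,.08])
for n_,w in(('hub',hub),('ball',ball),('vial',vial),('tabL',onz(s,q(187,497),.056)),('tabR',onz(s,q(266,482),.056)),('tabR low',onz(s,q(266,482),.01)),('tabfrontL',onz(s,q(190,474),.056))): print(n_,w.round(4),np.round(f(w),4))
np.savez('rig.npz',O=O,yaw=yaw,hub=hub)
E
```

```text
[ 0.42694721 -0.04841033  0.01      ] [ 0.46572075 -0.21770214  0.01      ] [ 0.73511381 -0.15694385  0.01      ] 0.17367528505677915 0.2761597107131634
yaw 0.22182617210235048 0.22515053266521481
hub [ 0.56646755 -0.12958882  0.045     ] len 0.08283665922389777 yaw from lever 0.3236737798261853
rig [ 0.57667228 -0.08030726  0.        ] 0.22310477231883677
hub [ 0.5665 -0.1296  0.045 ] [-0.0209 -0.0458]
ball [ 0.5202 -0.1983  0.044 ] [-0.0812 -0.1026]
vial [ 0.615  -0.0735  0.08  ] [ 0.0389 -0.0018]
tabL [ 0.4641 -0.085   0.056 ] [-0.1108  0.0203]
tabR [ 0.4726 -0.1269  0.056 ] [-0.1118 -0.0224]
tabR low [ 0.4757 -0.1199  0.01  ] [-0.1072 -0.0163]
tabfrontL [ 0.4764 -0.0861  0.056 ] [-0.0991  0.0165]
```

```bash
cat >> h.py <<'E'
_g=np.load('rig.npz') if __import__('os').path.exists('rig.npz') else None
def torig(w):
    y=float(_g['yaw']);d=np.array(w)-_g['O'];c,s=np.cos(y),np.sin(y)
    return np.array([c*d[0]+s*d[1],-s*d[0]+c*d[1],d[2]])
def where():
    st=r.read_state();p=torig(st['position'])
    print('t',round(st['clock'],2),'rigTCP mm',(p*1000).round(1),'rpy',np.round(st['orientation'],3),'yaw err deg',round(np.degrees(st['orientation'][2]-float(_g['yaw'])),1),'F',st['wrist_force'].round(1),'j',st['joints'].round(2),'gap',round(st['finger_gap'],4))
E
python3 -m creep '[[[0,0,0,-9],[0,0,0,-9],[0,0,0,-8]]]' 0; python3 -c "from h import *; where()"
```

```text
clock: 0.48
position: [0.1316, 0.5582, 0.2288]
orientation: [-1.575, 0.003, 0.236]
wrist_force: [-0.4, -0.3, 0.2]
finger_gap: 0.0322
t 0.47 rigTCP mm [-292.8  721.1  228.8] rpy [-1.575  0.003  0.236] yaw err deg 0.8 F [-0.4 -0.3  0.2] j [ 1.22  0.28  1.51  0.    1.36 -0.59] gap 0.0322
```

```bash
python3 -m creep '[[[1.3,0,-5.2,0],[1.3,0,-5.2,0],[1.3,0,-5.2,0],[1.3,0,-5.2,0],[1.3,0,-5.2,0],[1.3,0,-5.2,0],[1.3,0,-5.2,0],[1.3,0,-5.2,0],[1.3,0,-5.2,0],[1.3,0,-5.2,0],[1.3,0,-5.2,0],[1.3,0,-5.2,0],[1.3,0,-5.2,0],[1.3,0,-5.2,0],[0,0,0,0]]]'; python3 -c "from h import *; where()"
```

```text
clock: 2.35
position: [0.49, -0.127, 0.2275]
orientation: [-1.576, 0.003, 0.24]
wrist_force: [0.0, 1.0, -0.8]
finger_gap: -0.0001
t 2.35 rigTCP mm [-94.8 -26.3 227.5] rpy [-1.576  0.003  0.24 ] yaw err deg 1.0 F [ 0.   1.  -0.8] j [-0.39  0.17  1.65 -0.01  1.31 -2.2 ] gap -0.0001
```

```bash
python3 -m creep '[[[0.4,2,-1.9,1],[0.4,4,-1.9,0],[0,4,0,0],[0,0,0,0]]]'; python3 - <<'E'
from h import *
where(); s=snap('wrist','w1'); im=s['frame'].copy()
R=lambda x,y,z:(lambda yw:_g['O']+np.array([np.cos(yw)*x-np.sin(yw)*y,np.sin(yw)*x+np.cos(yw)*y,z]))(float(_g['yaw']))
from h import _g
for p in((-.081,-.1026,.044),(-.017,-.048,.045),(-.111,.022,.056),(-.111,-.022,.056),(-.082,-.070,.025)):
    cv2.circle(im,tuple(int(v) for v in proj(s,R(*p))),4,(0,255,0),1)
cv2.imwrite('pics/w1a.png',im)
E
```

```text
clock: 2.85
position: [0.5048, -0.1605, 0.125]
orientation: [-1.572, 0.004, 0.222]
wrist_force: [0.0, 0.9, 0.1]
finger_gap: -0.0001
t 2.85 rigTCP mm [-87.9 -62.3 125. ] rpy [-1.572  0.004  0.222] yaw err deg -0.1 F [0.  0.9 0.1] j [-0.44  0.29  1.76 -0.    1.09 -2.23] gap -0.0001
```

View pics/w1a.png

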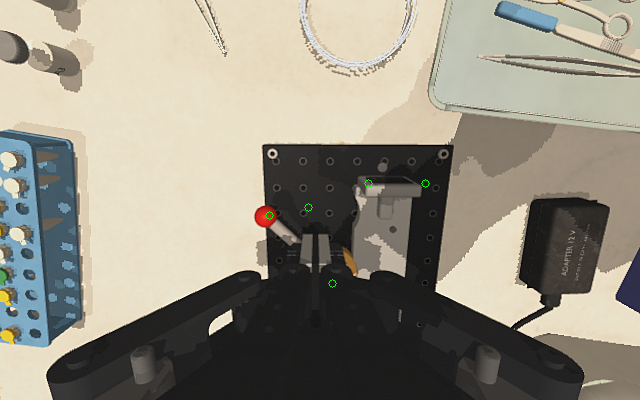

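The wrist view shows the ball at (264,216), about 3 mm from the prediction. The tab spans (360–420,183), about 4 mm toward rig -y. The shut tips are on the tab side of the rod with about 15 mm clearance, so I'm descending.

```bash
python3 -m creep '[[[0,4,0,0],[0,4,0,0],[0,2,0,0],[0,0,0,0]]]'; python3 -c "from h import *; where()"
```

```text
clock: 3.4
position: [0.5136, -0.1622, 0.0338]
orientation: [-1.585, -0.013, 0.225]
wrist_force: [-0.0, 0.3, 0.9]
finger_gap: 0.0001
t 3.4 rigTCP mm [-79.6 -65.9  33.8] rpy [-1.585 -0.013  0.225] yaw err deg 0.1 F [-0.   0.3  0.9] j [-0.43  0.4   1.87 -0.    0.85 -2.23] gap 0.0001
```

```bash
python3 -m creep '[[[0,0.9,0,0],[0,0,0,0],[0.4,0,-1,0],[0.4,0,-1,0],[0.85,0,-0.85,0],[0.85,0,-0.85,0],[0.7,0,-0.35,0],[0.7,0,-0.35,0],[0,0,0,0]]]'; python3 -c "from h import *; where()"
```

```text
clock: 4.53
position: [0.5675, -0.1995, 0.0301]
orientation: [-1.588, -0.018, 0.226]
wrist_force: [0.5, -0.5, -0.3]
finger_gap: -0.0
t 4.53 rigTCP mm [ -35.3 -114.2   30.1] rpy [-1.588 -0.018  0.226] yaw err deg 0.2 F [ 0.5 -0.5 -0.3] j [-0.45  0.48  1.74 -0.    0.9  -2.25] gap -0.0
```

```bash
python3 -m creep '[[[0.8,0.2,-0.1,0],[0.8,0.1,-0.05,0],[0.8,0,0,0],[0.75,0,0.2,0],[0.75,0,0.2,0],[0.7,0,0.3,0],[0.5,0,0.4,0],[0,0,0,0]]]'; python3 - <<'E'
from h import *
where(); s=snap('top','t1'); cv2.imwrite('pics/c2.png',cv2.resize(s['frame'][110:270,190:330],None,fx=3.7,fy=3.7,interpolation=cv2.INTER_CUBIC))
E
```

```text
clock: 5.52
position: [0.6179, -0.1772, 0.0277]
orientation: [-1.589, -0.017, 0.227]
wrist_force: [-1.0, 0.6, -0.1]
finger_gap: -0.0
t 5.53 rigTCP mm [  18.8 -103.6   27.7] rpy [-1.589 -0.017  0.227] yaw err deg 0.2 F [-1.   0.6 -0.1] j [-0.38  0.53  1.64 -0.01  0.94 -2.18] gap -0.0
```

View pics/c2.png

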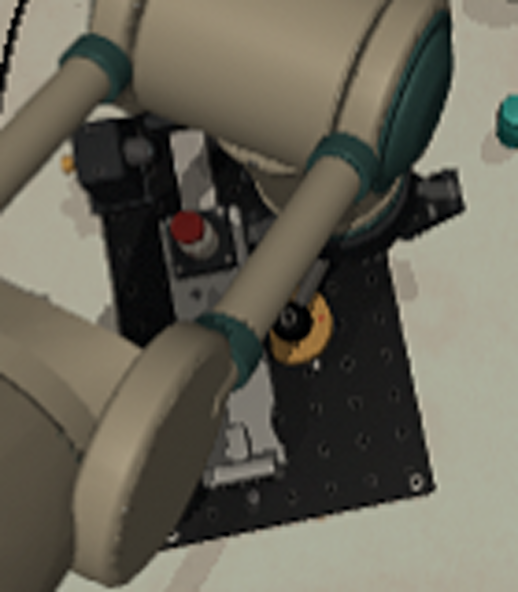

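The lever now points forward and right, with the rod at about (325,265) in the crop, and it is close to its stop. I'll push on until the force rises.

```bash
for i in 1 2; do python3 -m creep '[[[0.3,0,0.35,0],[0,0,0,0]]]' >/dev/null; python3 -c "from h import *; where()"; done
```

```text
t 5.83 rigTCP mm [  20.8 -101.6   27.8] rpy [-1.592 -0.016  0.228] yaw err deg 0.3 F [-1.5 -2.8 -0.2] j [-0.38  0.53  1.64 -0.01  0.94 -2.17] gap 0.0002
t 6.08 rigTCP mm [  20.8 -101.6   27.9] rpy [-1.598 -0.01   0.23 ] yaw err deg 0.4 F [-1.2 -2.4 -0. ] j [-0.37  0.53  1.64 -0.02  0.95 -2.16] gap -0.0002
```

```bash
python3 -m creep '[[[0.7,0,0.9,0],[0.7,0,0.9,0]]]' >/dev/null; python3 - <<'E'
from h import *
where(); s=snap('wrist','w2'); cv2.imwrite('pics/w2.png',s['frame'])
E
```

```text
t 6.33 rigTCP mm [ 22.7 -99.2  28.4] rpy [-1.624  0.014  0.242] yaw err deg 1.1 F [-15.8 -33.4   4. ] j [-0.35  0.53  1.63 -0.06  0.96 -2.13] gap -0.0001
```

View pics/w2.png

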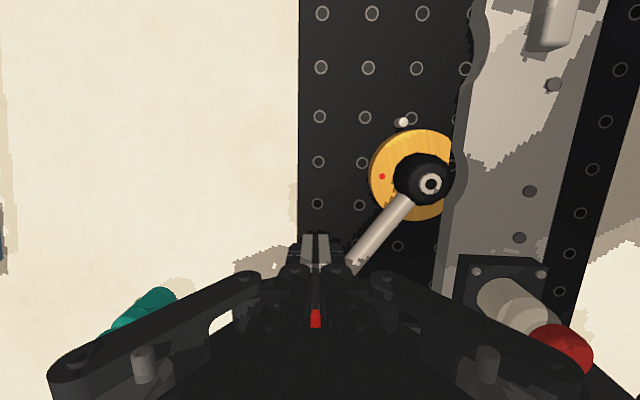

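The cam's flat faces the carriage (the cut side is at (445,150)) and the force rose to 33 N at the stop, so step 1 is done. Next I'll back off, lift, and go behind the tab.

```bash
python3 -m creep '[[[-0.7,0,-1,0],[-0.4,0,-0.6,0],[0,-3,0,0],[0,-4,0,0],[-2,-1,0,0],[-4,0,2.2,0],[-4,0,2.7,0],[-4,0,2.7,0],[-2,0,2.7,0],[0,0,0,0]]]' >/dev/null; python3 -c "from h import *; where()"
```

```text
t 7.62 rigTCP mm [-157.4   -1.9  103.1] rpy [-1.614  0.012  0.238] yaw err deg 0.9 F [ 1.4 -1.1  0.9] j [-0.39  0.19  1.99 -0.05  0.95 -2.17] gap 0.0001
```

```bash
python3 -m creep '[[[0,3,0,0],[0,3,0,0],[0,0.8,0,0],[0,0,0,0]]]' >/dev/null; python3 - <<'E'
from h import *
where(); s=snap('wrist','w3'); cv2.imwrite('pics/w3.png',s['frame'])
E
```

```text
t 8.12 rigTCP mm [-156.5   -5.9   33.8] rpy [-1.615  0.007  0.238] yaw err deg 0.8 F [-0.6 -0.2  0.3] j [-0.4   0.29  2.08 -0.06  0.76 -2.17] gap -0.0002
```

View pics/w3.png

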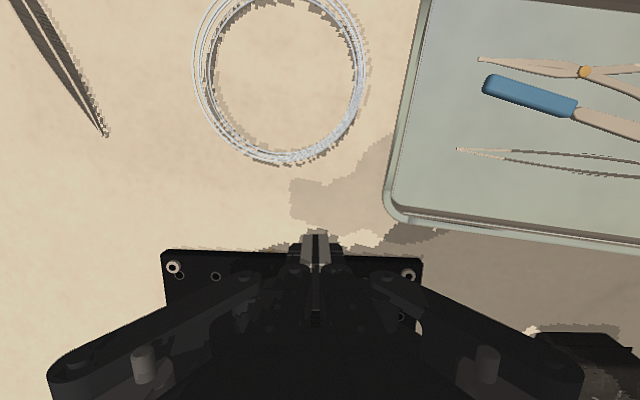

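The tips are just outside the plate's rear edge, centred behind the tab. Now the forward push, gently.

```bash
python3 -m creep '[[[1,0,0,0],[1,0,0.1,0],[0.7,0,0.1,0],[0.5,0,0,0],[0.5,0,0,0],[0.5,0,0,0],[0.5,0,0,0],[0.5,0,0,0],[0.5,0,0,0]]]' >/dev/null; python3 -c "from h import *; where()"
```

```text
t 9.3 rigTCP mm [-95.6  -4.3  35.9] rpy [-1.619  0.006  0.239] yaw err deg 0.9 F [-2.1 -2.9  1.6] j [-0.32  0.35  1.96 -0.06  0.81 -2.09] gap 0.0
```

```bash
python3 -m creep '[[[0.5,0,0,0],[0.5,0,0,0],[0.5,0,0,0],[0.5,0,0,0],[0.4,0,0,0]]]' >/dev/null; python3 -c "from h import *; where()";python3 -m creep '[[[0.4,0,0,0],[0.4,0,0,0]]]' >/dev/null; python3 -c "from h import *; where()"; python3 -m creep '[[[0.4,0,0,0],[0.4,0,0,0]]]' >/dev/null; python3 -c "from h import *; where()"
```

```text
t 9.93 rigTCP mm [-69.9  -3.8  35.6] rpy [-1.619  0.006  0.239] yaw err deg 0.9 F [-1.8 -1.5  2.2] j [-0.3   0.38  1.91 -0.06  0.83 -2.07] gap -0.0002
t 10.18 rigTCP mm [-61.8  -3.7  35.5] rpy [-1.619  0.007  0.239] yaw err deg 0.9 F [-10.3  -5.1   4.8] j [-0.29  0.39  1.89 -0.06  0.84 -2.06] gap -0.0002
t 10.43 rigTCP mm [-62.1  -3.1  35.1] rpy [-1.617  0.026  0.242] yaw err deg 1.1 F [-10.6  -6.2   8.8] j [-0.28  0.39  1.88 -0.07  0.87 -2.05] gap 0.0003
```

```bash
python3 -m creep '[[[1,0,0,0],[1,0,0,0]]]' >/dev/null; python3 -c "from h import *; where()"; python3 -m creep '[[[-1,0,0,0],[-1.5,0,0,0],[-1,-2,0,0],[0,-4,0,0],[-1,-2,0,0],[0,0,0,0]]]' >/dev/null; python3 - <<'E'
from h import *
where(); s=snap('top','t2'); cv2.imwrite('pics/c3.png',cv2.resize(s['frame'][110:270,190:330],None,fx=3.7,fy=3.7,interpolation=cv2.INTER_CUBIC))
E
```

```text
t 10.68 rigTCP mm [-62.8  -2.1  34.1] rpy [-1.614  0.069  0.249] yaw err deg 1.5 F [-22.1 -12.   17.6] j [-0.27  0.41  1.85 -0.09  0.92 -2.03] gap -0.0001
t 11.43 rigTCP mm [-101.9    1.5  118.7] rpy [-1.612  0.061  0.247] yaw err deg 1.4 F [-0.5  0.1 -0.5] j [-0.3   0.26  1.83 -0.08  1.08 -2.08] gap 0.0001
```

View pics/c3.png

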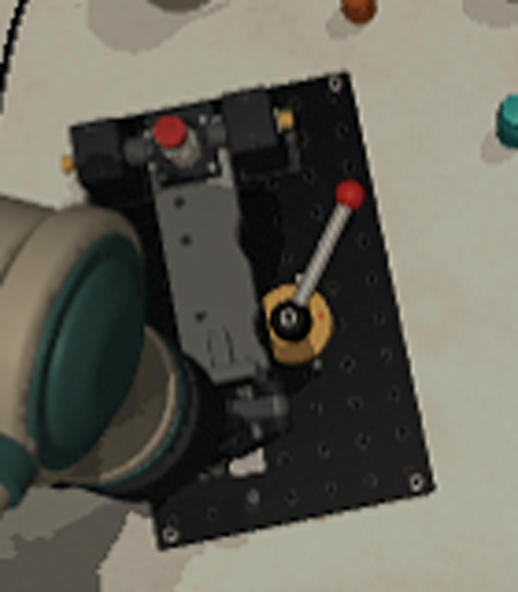

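The carriage is home, with the red cap at (170,131) between the lens tubes. The lever is still forward, with its ball at (349,194). Next I'll go to the head side of the rod and check the ball and the wrist camera's clearance.

```bash
python3 -m creep '[[[1.5,0,-1.5,0],[3,0,-1.5,0],[3,0,-1.5,0],[3,0,-1.5,0],[3,0,-0.5,0],[1,0,0,0],[0,0,0,-1],[0,0,0,0]]]' >/dev/null; python3 - <<'E'
from h import *
where(); s=load('t2'); p=lambda x,y:np.array([190,110])+(np.array([x,y])+.5)/3.7-.5
print('ball',torig(onz(s,p(349,194),.044)),'hub',torig(onz(s,p(289,318),.045)))
w=snap('wrist','w4');print('cam',torig(ray(w,(320,200))[0])); cv2.imwrite('pics/w4.png',w['frame'])
E
```

```text
t 12.47 rigTCP mm [ 45.3 -57.9  99.6] rpy [-1.601  0.072  0.266] yaw err deg 2.4 F [-0.5 -0.5 -0.2] j [-0.27  0.5   1.49 -0.07  1.2  -2.08] gap 0.0001
ball [ 0.04826887 -0.09614244  0.044     ] hub [-0.02046418 -0.0454842   0.045     ]
cam [-0.00907178 -0.0569783   0.24732079]
```

View pics/w4.png

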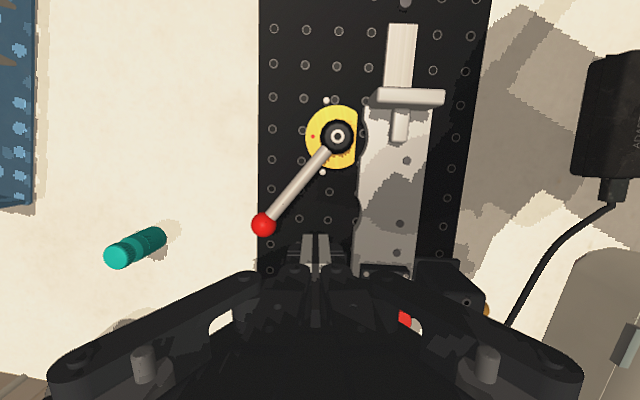

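```bash
python3 -m creep '[[[0.1,2,-0.2,2.4],[0.2,2,0,0],[0.1,2,0,0],[0,0,0,0]]]' >/dev/null; python3 -c "from h import *; where()"
```

```text
t 13.03 rigTCP mm [ 42.1 -61.4  40.8] rpy [-1.605  0.069  0.221] yaw err deg -0.1 F [ 0.1 -0.1  0.3] j [-0.28  0.55  1.56 -0.07  1.07 -2.03] gap -0.0002
```

```bash
python3 -m creep '[[[0.2,1.3,0,0],[0,0,0,0],[-0.5,0,-1,0],[-0.5,0,-1,0],[-0.8,0.05,-0.8,0],[-0.8,0.05,-0.8,0],[-1,0.05,-0.5,0],[-1,0.05,-0.5,0],[0,0,0,0]]]' >/dev/null; python3 -c "from h import *; where()"
```

```text
t 14.15 rigTCP mm [  -5.  -111.8   33.1] rpy [-1.606  0.064  0.22 ] yaw err deg -0.2 F [-0.3 -0.7 -0.1] j [-0.38  0.53  1.63 -0.08  1.02 -2.13] gap 0.0001
```

```bash
python3 -m creep '[[[0,0.7,0,0],[-0.75,0.05,-0.05,0],[-0.75,0.05,-0.05,0],[-0.75,0.05,0,0],[-0.7,0.05,0.2,0],[-0.7,0.05,0.2,0],[-0.7,0.05,0.25,0],[0,0,0,0]]]' >/dev/null; python3 -c "from h import *; where()"
```

```text
t 15.15 rigTCP mm [ -50.6 -106.7   26. ] rpy [-1.609  0.061  0.221] yaw err deg -0.1 F [-0.9 -0.1 -0.3] j [-0.42  0.49  1.74 -0.08  0.95 -2.16] gap 0.0002
```

```bash
python3 -m creep '[[[-0.5,0.03,0.35,0],[-0.4,0.03,0.4,0],[0,0,0,0]]]' >/dev/null; python3 -c "from h import *; where()"; python3 -m creep '[[[-0.5,0,0.6,0],[-0.6,0,0.8,0]]]' >/dev/null; python3 -c "from h import *; where()"
```

```text
t 15.53 rigTCP mm [ -58.2 -100.6   26.2] rpy [-1.613  0.056  0.221] yaw err deg -0.1 F [ 2.3 -1.7 -1.1] j [-0.42  0.47  1.76 -0.08  0.93 -2.16] gap 0.0002
t 15.78 rigTCP mm [-58.5 -98.8  28.1] rpy [-1.637  0.034  0.225] yaw err deg 0.1 F [ 14.1 -15.9  -9.9] j [-0.41  0.46  1.79 -0.09  0.88 -2.15] gap 0.0002
```

It stopped at 23 N with the lever angle as expected. Now I'll back off, lift clear, and verify.

```bash
python3 -m creep '[[[0.8,0,-1,0],[0.6,0,-0.8,0],[0,-4,0,0],[0,-5,0,0],[-4,-5,0,0],[-5,-3,0,0],[-5,0,0,0],[-5,0,0,0],[-5,0,0,0],[0,0,0,0]]]' >/dev/null; python3 - <<'E'
from h import *
where(); s=snap('top','t3'); cv2.imwrite('pics/c4.png',cv2.resize(s['frame'][110:270,190:330],None,fx=3.7,fy=3.7,interpolation=cv2.INTER_CUBIC))
E
```

```text
t 17.02 rigTCP mm [-289.4  -99.   209.4] rpy [-1.615  0.058  0.227] yaw err deg 0.2 F [ 0.4  0.9 -0.1] j [-0.76  0.02  1.88 -0.08  1.24 -2.53] gap 0.0003
```

View pics/c4.png

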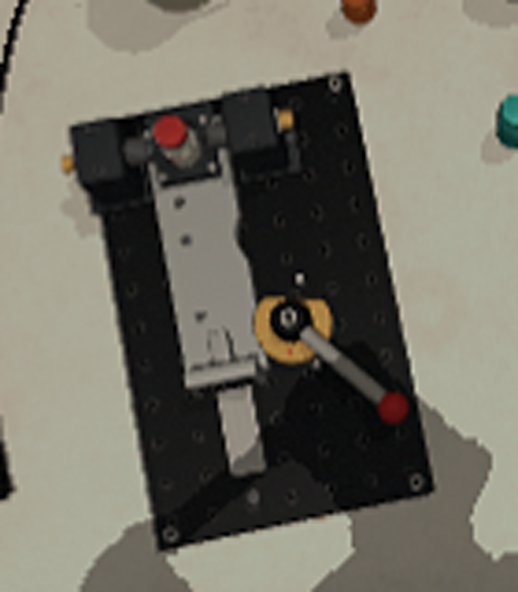

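```bash
python3 - <<'E'
from h import *
s=load('t3')
hsv=cv2.cvtColor(s['frame'],cv2.COLOR_BGR2HSV); m=((hsv[...,0]<8)|(hsv[...,0]>172))&(hsv[...,1]>150)&(hsv[...,2]>50)
n,l,st,c=cv2.connectedComponentsWithStats(m.astype(np.uint8))
for i in range(1,n):
    if st[i][4]>20 and 150<c[i][1]<230:
        b=torig(onz(s,c[i],.044));d=b-np.array([-.0205,-.0455,0]);print(c[i],st[i],b,np.degrees(np.arctan2(d[1],d[0])))
    elif st[i][4]>20: print(c[i],st[i],torig(onz(s,c[i],.08)))
t=load('t0');f=lambda a:a['frame'].astype(int)
D=np.abs(f(s)-f(t)).max(2)>40
for nm,(x0,y0,x1,y1) in dict(rack=(374,136,415,230),v13t=(370,243,410,322),decoys=(275,70,345,155)).items(): print(nm,D[y0:y1,x0:x1].mean())
E
```

```text
[223.66976744  72.00465116] [215  63  18  18 215] [ 0.27624121 -0.0036004   0.08      ]
[235.62903226 145.06451613] [232 141   9   9  62] [ 0.09873395 -0.00080445  0.08      ]
[295.80392157 219.66666667] [292 216   8   8  51] [-0.0869185  -0.09631975  0.044     ] -142.57879279692042
[110.5 263. ] [107 261   8   5  40] [-0.0997583   0.30596325  0.08      ]
rack 0.0
v13t 0.0018987341772151898
decoys 0.0
```

```bash
python3 -c "from h import *; print(r.finish_job())"
```

```text
the job is handed in; nothing more can be done
None
```

I pushed the lever over to its stop, pushed the carriage home by the tab, and pushed the lever back to its locked stop. The arm then withdrew clear of the rig, and I handed the job in at about 17 s; no verdict was reported.

Last checks, from the top camera:
- **Lever:** it points 142.6° clockwise from the rig's x, so the cam is within about 0.01 rad of locked. At the start it read about 136–138°, 4 to 6° short of the locked 142.5° (about 0.1 rad at most). That is either measuring error or a small initial cam angle.
- **Carriage and vial:** the vial's cap moved 59.8 mm, from 38.9 to 98.7 mm in the rig frame, and stands in line between the lens tubes. I did not measure the vial's tilt or seating separately; it looked upright in the picture.
- **Bystanders:** the picture areas around the rack, vials and tube did not change from the start.
- **Forces:** the wrist force readings peaked at about 37 N, at the lever's forward stop.

The tool tilted 2 to 4° while pressing on the stops, and I allowed for this in later moves.

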